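Weigh out the good cell and clamp it in the charger

ROBOT

A 6-joint arm with a two-finger parallel gripper is mounted at the origin on the work surface. World frame = base frame: x ahead of the robot, y to its left, z up, the work surface at z = 0. Lengths are in mm, angles in rad, forces in N, time in s.
With the tool pointing down it reaches from about 350 to 775 mm from the base axis. Payload 7.3 kg.
Tool frame: the origin (TCP) lies at the very end of the fingers, on their centre line; the grasp point (between the pads) lies 19 mm behind it (bot.grip_point_offset is the distance from the TCP to the grasp point, in mm); z points along the fingers, y is the line along which they close (so a half turn about z gives the same grasp; the last joint's range is limited). The gripper opens to 92 mm and grips with 3 to 60 N. Pads are 19 mm wide; open, the fingers measure 130 mm over their backs; the gripper's body (75 mm by 190 mm) begins 47 mm behind the grasp point.
Start: joints at [0.975, 0.342, 1.524, -0, 1.275, -0.146], TCP at [228.251, 472.807, 226.741] pointing down, gripper open.
Joint ranges: [-2.53, 2.53], [-0.77, 2.02], [0.04, 2.7], [-1, 4.14], [0.28, 2.66], [-3.11, 3.11]. Speed limits (rad/s): [2.57, 2.57, 3.14, 3.14, 3.14, 3.14].

INTERFACE

Orientations are given as [roll, pitch, yaw] about the fixed x, y, z axes, in that order (R = Rz(yaw) Ry(pitch) Rx(roll)).
In Python, from plant import bot gives the robot as it stands. The module is installed in compiled form; this text tells all that it offers.
- The arm moves only by the shell command python3 -m jog 'ROWS' [OPENING]. ROWS is JSON, a list of rows, each a list of 6 numbers: the shift along the tool's x, y, z in mm, then the turn, a rotation vector about the tool's x, y, z in rad. In form: [[dx, dy, dz, rx, ry, rz], ...]. A call has 1 to 12 rows; each row shifts and turns the commanded pose from where the row before left it, along the tool's axes as they then stand; what a row does not reach is not made up. A row lasts 1/10 s, in which the tool goes at most 50 mm and 8.59 degrees, less where a joint would pass 70% of its speed; a pose out of reach is approached as far as the arm can. A call with a gripper value outside its range is refused whole. OPENING is the opening in per cent of the stroke, from 0 (shut) to 100 (fully open), set as the call begins (- or left out, the last holds). The fingers move at their own pace and stop on an object; the grip force is fixed at half the most. Time passes only in rows, so rows that do not move let the fingers close. It gives the time, the measured TCP pose, the force, the opening and the grip force at its end, in the units of the state.
- bot.get_obs(): the state, without advancing time (a new reading comes with each control period).
- bot.capture(name): name is "side" or "top" or "wrist"; returns the picture (480x640x3 uint8, red, green, blue); there is no depth.
- bot.camera_model(name): a dict with "fx", "fy", "cx", "cy" (pixels), "dist_coeffs" ([k1, k2, p1, p2, k3] as OpenCV has them; the pictures are not rectified), "position" and "orientation" of the camera in the world; the wrist camera has in their place "T_tool_cam" (4x4, takes a point from camera to tool coordinates, whose origin is the TCP and whose axes are the flange's). Camera axes: x right, y down, z forward; pixel columns grow to the right and rows downward; lengths in mm; the calibration is good to about 2 mm. A picture is of the moment at which its call begins: read the wrist's pose just before it. camera_model takes no time and is no camera call.
- bot.close_job(): hands the job in; it is judged then, once.
Trained networks look in the newest picture that a camera, given by its name, has taken for a name from the list of things; names that differ only in an ending like _2 or _b are one class to them, and where a whole thing is asked for, a point or a joint stands for the part that bears it (a point fixed in the world has none). Each returns a list of dicts, best first, with "p" (0 to 1); they miss things now and then, are a little off and sometimes report something else, mostly with a low value. They report only what shows in the picture. A call takes as long as a camera call.
- bot.outline_of(target, camera): "mask" (480x640 bool, what is visible of it) and "pixel" ([column, row] in pixels, amid what is visible of it).
The state is a dict: "time": time; "joint_positions": joint angles; "dq": joint speeds; "tau": joint torques, N m; "tool_pos": TCP position; "tcp_rot": TCP orientation; "contact_force": force on the tool from outside, world axes, zero at the start; "moment": the same for the moment, N m; "grip_width": finger opening in mm; "finger_force": force on a finger pad.
Only numpy, scipy, OpenCV 4.12 (cv2) and the standard library are available. Lean on these libraries where they do the work, as an engineer would, in place of code of your own. Each camera call takes 0.05 s, during which the arm holds its last target. There are 200 camera calls.

TASK

Two look-alike D cells for the hall torch lie in the wooden tray and one is a lightweight dud: lay one on each pan of the balance, gently and without dropping them, and see which side drops. Lay the cell that drops in the charger's bay with its button end towards the sprung copper contact, then slide the orange jaw up until the cell is held snug against that contact, its spring just pressed in, without crushing it (no more than 12 N). Leave the lighter cell on its pan and everything else where it is.

Things in the scene. Friction and masses are not known exactly. Their poses are not given: they have to be found in the camera images.
- cell_a: one of two look-alike D cells, green with a brass band near the button end; one of the two (not told which) is markedly heavier (140 to 180 g against 80 to 110 g). A cylinder 33 mm in diameter, 61 mm long over its 2 mm button. Origin at the middle of its axis; x runs along the axis to the button (+) end. Starts lying in a tray slot
- cell_b: one of two look-alike D cells, green with a brass band near the button end; one of the two (not told which) is markedly heavier (140 to 180 g against 80 to 110 g). A cylinder 33 mm in diameter, 61 mm long over its 2 mm button. Origin at the middle of its axis; x runs along the axis to the button (+) end. Starts lying in a tray slot
- cell_a_button (a point): tip of cell_a's button (+) end
- cell_b_button (a point): tip of cell_b's button (+) end
- tray: wooden two-slot cell tray, 110 (x) x 180 (y) mm, 7 mm thick with 14 mm high side strips; two cork V-slots at y = +42 and -42 mm, shaped like the balance pans, hold the cells lying along x, axes 26.5 mm above the table. Origin at the middle of its underside. Fixed to the table
- balance: grey and steel equal-arm balance, base plate 90 (x) x 250 (y) mm; origin at the middle of its underside; the beam lies along y, 78 mm high, on a column 30 mm wide and 108 mm high in the middle, and carries a pan above each end. Fixed to the table
- beam (a joint): swing of the balance beam (rad): 0 level, positive when the right (-y) pan has dropped, negative when the left has; stops at +-0.13, where a pan is 14 mm lower or higher than when level. It is free but damped: a pan gives way under a touch, a loaded one drops in about a second; empty it floats back to level
- pan_left_floor (a point): middle of the bottom of the left (+y) pan; a cell lying there has its axis 16.5 mm above this point, along this point's x. The pan is a V-sided steel trough, 80 mm long (x), 34 mm wide (y), sides 6.5 mm high, end lips 5 mm high; it stays level as the beam swings. Beam level: 110 mm above the table, 110 mm from the balance's middle along its +y
- pan_right_floor (a point): middle of the bottom of the right (-y) pan; a cell lying there has its axis 16.5 mm above this point, along this point's x. The pan is a V-sided steel trough, 80 mm long (x), 34 mm wide (y), sides 6.5 mm high, end lips 5 mm high; it stays level as the beam swings. Beam level: 110 mm above the table, 110 mm from the balance's middle along its -y
- charger: dark grey single-bay universal cell charger, housing 212 (x) x 84 (y) x 23 mm; origin at the middle of its underside. On top, along x: the orange sliding jaw at the -x end, the open bay, and at the +x end the graphite end block with the sprung copper contact. Fixed to the table
- charger_bay (a point): on the bottom of the bay, above the charger's origin, 26 mm above the table; axes as the charger's. The bay is an open V-trough along x like the pans, from x = -38 to +62 mm; a loaded cell's axis is 16.5 mm above this point and parallel to x, button towards +x
- charger_end (a point): on the bay's middle line at axis height (42.5 mm), charger x = +70 mm. The sprung contact, a 16 mm copper disc at axis height on an end block 40 mm wide and 60 mm high, has its free face here or up to 30 mm nearer the jaw: the block is clamped by its brass thumbscrew where the last user left it, which is not measured
- jaw: orange sliding jaw of the charger; origin at the middle of the face that meets the cell's flat end, at axis height; its x is the charger's and points to the cell. 10 mm thick (back at x = -10 mm), 36 mm wide. Starts with its face at charger x = -44 to -36 mm and can slide to +18 mm. Over 12 N between jaw and cell bends the contacts
- jaw_tab (a point): on the back of the jaw's thumb tab, 30 mm above the jaw's origin and 10 mm behind it, where to push towards +x; the tab is 24 mm wide, 10 mm thick, its top 14 mm above this point, free behind. The jaw takes about 9 N to slide, up to 2 N more with a cell before it, and stays put; the contact's spring adds 1.5 N at first touch, 7.5 N when solid 4 mm on
- power_bank: navy power bank, a rounded slab 140 x 70 x 16 mm; origin at the middle of its underside. Bystander, not to be disturbed
- mouse: glossy black computer mouse, 106 x 60 x 33 mm; origin at the middle of its underside. Bystander, not to be disturbed
- keyring: stainless steel keyring with two keys, about 65 mm long, 3 mm thick; origin at the ring's centre. Bystander, not to be disturbed
- coaster: round cork coaster, 96 mm across, 6 mm thick; origin at the middle of its underside. Bystander, not to be disturbed
- mirror: pale pink round compact mirror, 68 mm across, 15 mm thick; origin at the middle of its underside. Bystander, not to be disturbed

How it is judged (in metres and radians):
On the way, in this order (a step that is already met when the one before it is completed fails the run):
1. both cells lie released on opposite pans and the balance has dropped to one side and settled ((((horizontal distance between cell_a and pan_left_floor below 0.015 m and z of cell_a in the frame of pan_left_floor between 0.012 and 0.02 m) and (horizontal distance between cell_b and pan_right_floor below 0.015 m and z of cell_b in the frame of pan_right_floor between 0.012 and 0.02 m)) or ((horizontal distance between cell_b and pan_left_floor below 0.015 m and z of cell_b in the frame of pan_left_floor between 0.012 and 0.02 m) and (horizontal distance between cell_a and pan_right_floor below 0.015 m and z of cell_a in the frame of pan_right_floor between 0.012 and 0.02 m))) and contact force between the fingers and cell_a below 0.05 N and contact force between the fingers and cell_b below 0.05 N and (value of joint beam above 0.08 rad or value of joint beam below -0.08 rad) and velocity of joint beam between -0.05 and 0.05 rad/s), for 0.3 s.
2. the cell that dropped lies released in the charger's bay, button towards the contact, and the other, the light one (under 1.25 N on the pan), lies at rest on its pan (((z of cell_a in the frame of charger between 0.039 and 0.046 m and y of cell_a in the frame of charger between -0.005 and 0.005 m and x of cell_a in the frame of jaw above 0.028 m and x of cell_a_button in the frame of jaw above 0.055 m and x of cell_a in the frame of charger below 0.048 m and angle between the x axis of cell_a and the x axis of charger, either way round below 0.12 rad and ((horizontal distance between cell_b and pan_left_floor below 0.015 m and z of cell_b in the frame of pan_left_floor between 0.012 and 0.02 m) or (horizontal distance between cell_b and pan_right_floor below 0.015 m and z of cell_b in the frame of pan_right_floor between 0.012 and 0.02 m)) and contact force between cell_b and balance below 1.25 N and linear speed of cell_b below 0.01 m/s) or (z of cell_b in the frame of charger between 0.039 and 0.046 m and y of cell_b in the frame of charger between -0.005 and 0.005 m and x of cell_b in the frame of jaw above 0.028 m and x of cell_b_button in the frame of jaw above 0.055 m and x of cell_b in the frame of charger below 0.048 m and angle between the x axis of cell_b and the x axis of charger, either way round below 0.12 rad and ((horizontal distance between cell_a and pan_left_floor below 0.015 m and z of cell_a in the frame of pan_left_floor between 0.012 and 0.02 m) or (horizontal distance between cell_a and pan_right_floor below 0.015 m and z of cell_a in the frame of pan_right_floor between 0.012 and 0.02 m)) and contact force between cell_a and balance below 1.25 N and linear speed of cell_a below 0.01 m/s)) and contact force between the fingers and cell_a below 0.05 N and contact force between the fingers and cell_b below 0.05 N), for 0.2 s.
At the end, for the whole second after the job is handed in: The heavier cell rests released in the bay (axis within 5 mm sideways, 3.5 mm in height, 0.12 rad), button towards the sprung contact, flat end pressed on the jaw with over 1.5 N by the spring; the lighter cell (under 1.25 N) rests released on its pan, within 15 mm of its middle (((z of cell_a in the frame of charger between 0.039 and 0.046 m and y of cell_a in the frame of charger between -0.005 and 0.005 m and x of cell_a in the frame of jaw between 0.028 and 0.0325 m and x of cell_a_button in the frame of jaw above 0.055 m and x of cell_a in the frame of charger below 0.048 m and angle between the x axis of cell_a and the x axis of charger, either way round below 0.12 rad and contact force between cell_a and jaw above 1.5 N and linear speed of each of cell_a, cell_b below 0.01 m/s and ((horizontal distance between cell_b and pan_left_floor below 0.015 m and z of cell_b in the frame of pan_left_floor between 0.012 and 0.02 m) or (horizontal distance between cell_b and pan_right_floor below 0.015 m and z of cell_b in the frame of pan_right_floor between 0.012 and 0.02 m)) and contact force between cell_b and balance below 1.25 N) or (z of cell_b in the frame of charger between 0.039 and 0.046 m and y of cell_b in the frame of charger between -0.005 and 0.005 m and x of cell_b in the frame of jaw between 0.028 and 0.0325 m and x of cell_b_button in the frame of jaw above 0.055 m and x of cell_b in the frame of charger below 0.048 m and angle between the x axis of cell_b and the x axis of charger, either way round below 0.12 rad and contact force between cell_b and jaw above 1.5 N and linear speed of each of cell_b, cell_a below 0.01 m/s and ((horizontal distance between cell_a and pan_left_floor below 0.015 m and z of cell_a in the frame of pan_left_floor between 0.012 and 0.02 m) or (horizontal distance between cell_a and pan_right_floor below 0.015 m and z of cell_a in the frame of pan_right_floor between 0.012 and 0.02 m)) and contact force between cell_a and balance below 1.25 N)) and contact force between the fingers and cell_a below 0.05 N and contact force between the fingers and cell_b below 0.05 N); the robot touches nothing.
It fails at once if a cell is pressed hard on a pan: more than 25 N between a cell and the balance (contact force between any of cell_a, cell_b and balance above 25 N).
It fails at once if a cell is let fall: it moves faster than 0.35 m/s with no finger on it ((linear speed of cell_a above 0.35 m/s and contact force between the fingers and cell_a below 0.05 N) or (linear speed of cell_b above 0.35 m/s and contact force between the fingers and cell_b below 0.05 N)).
It fails at once if the robot leans on the balance with more than 15 N (contact force between the arm and balance above 15 N).
It fails at once if a cell is crushed in the charger: more than 12 N between jaw and cell (contact force between any of cell_a, cell_b and jaw above 12 N).
It fails at once if a bystander is moved more than 25 mm (distance of any of power_bank, mouse, keyring, coaster, mirror from where it was at the start of the episode above 0.025 m).
It also fails if it takes over 72 s, if anything falls off the work surface, if the arm or the gripper's body presses on something with over 40 N, if the wrist force passes 120 N, or if a joint passes its speed limit or range.

## Working session

There is one attempt and no reset: what is moved stays moved. The work goes in short steps, Python scripts to look and compute and a shell command to move; the robot and the scene stay as the last step left them, time stands still between calls to the robot, and variables do not carry over. Pictures are saved under pics/ and viewed, at most 10 in all, crops included, and the job is handed in when it is done.

```bash
mkdir -p pics
cat > h.py <<'E'
import numpy as np, cv2
from plant import bot
from scipy.spatial.transform import Rotation as R
def cam(n):
    m=bot.camera_model(n); K=np.array([[m['fx'],0,m['cx']],[0,m['fy'],m['cy']],[0,0,1.]]); d=np.array(m['dist_coeffs'],float)
    if 'T_tool_cam' in m:
        o=bot.get_obs(); T=np.eye(4); T[:3,:3]=R.from_euler('xyz',o['tcp_rot']).as_matrix(); T[:3,3]=o['tool_pos']
        T=T@np.array(m['T_tool_cam'])
    else:
        T=np.eye(4); q=np.array(m['orientation'],float)
        T[:3,:3]=q if q.shape==(3,3) else (R.from_euler('xyz',q) if q.size==3 else R.from_quat(q)).as_matrix(); T[:3,3]=m['position']
    return K,d,T
def toz(c,px,z):
    K,d,T=c; p=cv2.undistortPoints(np.array(px,float).reshape(-1,1,2),K,d).reshape(-1,2)
    r=np.c_[p,np.ones(len(p))]@T[:3,:3].T; o=T[:3,3]
    return o+r*((z-o[2])/r[:,2])[:,None]
def proj(c,P):
    K,d,T=c; Q=(np.array(P,float).reshape(-1,3)-T[:3,3])@T[:3,:3]
    return cv2.projectPoints(Q,np.zeros(3),np.zeros(3),K,d)[0].reshape(-1,2)
def save(n,f):
    im=bot.capture(n); cv2.imwrite('pics/'+f,im[:,:,::-1]); return im
E
python3 - <<'E'
from h import *
for n in ['top','side']:
    save(n,n+'1.png'); print(n,bot.camera_model(n))
    c=cam(n)
    for t in ['cell_a','tray','balance','charger','jaw','power_bank','mouse','keyring','coaster','mirror']:
        for r in bot.outline_of(t,n)[:3]:
            m=r['mask']; rc=cv2.minAreaRect(np.argwhere(m)[:,::-1].astype(np.float32))
            print(t,round(r['p'],2),np.round(r['pixel']),m.sum(),np.round(toz(c,r['pixel'],20)[0]),np.round(rc[0]),np.round(rc[1]),round(rc[2],1))
print(bot.camera_model('wrist')); print(bot.get_obs())
E
```

```text
top {'fx': 497.25850279181475, 'fy': 497.25850279181475, 'cx': 321.3220865313393, 'cy': 234.57224575205865, 'dist_coeffs': array([0.02198273, 0.        , 0.        , 0.        , 0.        ]), 'position': array([4.93489838e+02, 2.05117191e-01, 1.00066580e+03]), 'orientation': array([-3.03308013e+00, -2.70078160e-03, -1.58508337e+00])}
cell_a 0.88 [472. 288.] 574 [ 491. -297.   20.] [471. 289.] [32. 19.] 83.3
cell_a 0.71 [516. 284.] 577 [ 497. -384.   20.] [514. 285.] [32. 19.] 82.9
tray 0.76 [488. 286.] 4066 [ 495. -329.   20.] [489. 285.] [57. 94.] 84.8
tray 0.62 [266. 335.] 1873 [406. 106.  20.] [266. 336.] [47. 48.] 45.0
tray 0.19 [150. 276.] 4828 [523. 332.  20.] [151. 280.] [ 45. 109.] 0.6
balance 0.98 [310. 238.] 6590 [594.  18.  20.] [311. 237.] [143.  51.] 4.8
charger 0.85 [152. 281.] 4866 [513. 329.  20.] [150. 280.] [110.  45.] 90.0
charger 0.35 [143. 302.] 151 [473. 346.  20.] [144. 303.] [ 6. 26.] 90.0
charger 0.19 [487. 286.] 4194 [ 495. -327.   20.] [489. 286.] [57. 96.] 85.8
jaw 0.43 [143. 306.] 149 [466. 345.  20.] [144. 303.] [ 6. 26.] 90.0
power_bank 0.26 [514. 286.]
[... 2249 characters left out ...]
me': 1.1, 'joint_positions': array([ 9.74961296e-01,  3.41987021e-01,  1.52411114e+00, -7.24541498e-06,
        1.27540600e+00, -1.45983437e-01]), 'dq': array([-1.55552809e-03,  1.53815398e-03,  7.52100487e-05,  1.26779376e-03,
        3.95447792e-04, -1.16457504e-04]), 'tau': array([-1.18143067e-03, -4.31145430e+01, -2.44470388e+01,  7.17255590e-02,
        4.84340591e-02,  2.62758664e-05]), 'tool_pos': array([228.26738529, 472.79070104, 226.74335304]), 'tcp_rot': array([3.14150611e+00, 1.97306241e-05, 2.69174317e+00]), 'contact_force': array([-0.94093215,  0.03663426,  0.115079  ]), 'moment': array([0.00469894, 0.00352446, 0.00231569]), 'finger_force': 0.0, 'grip_width': 91.74678101343095}
```

View pics/top1.png

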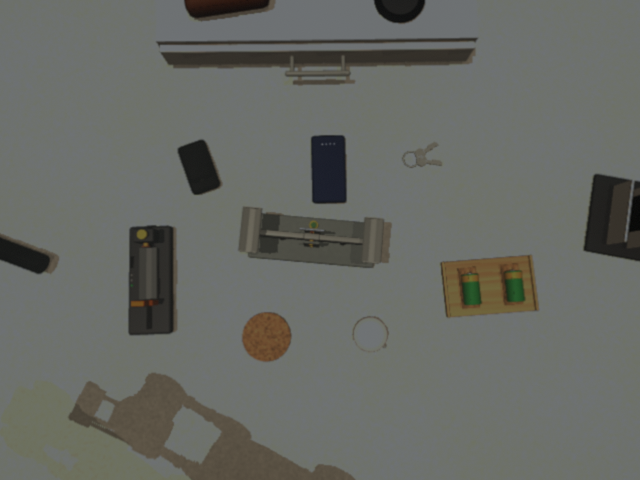

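View pics/side1.png

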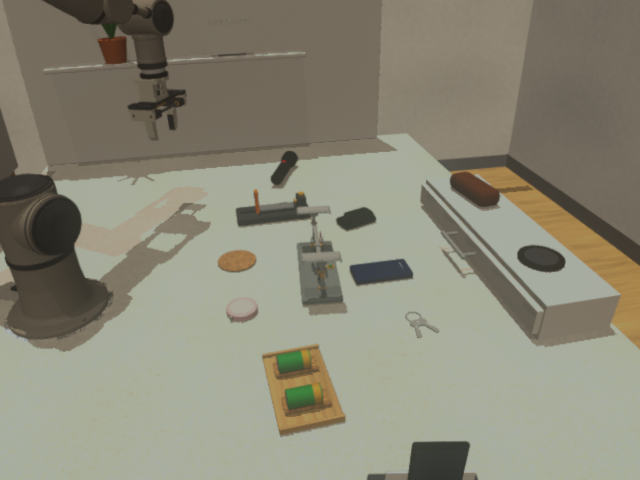

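```bash
python3 -m jog '[[0,0,0,0,0,-0.15],[0,0,0,0,0,-0.15],[0,0,0,0,0,-0.15],[-36,-24,0,0,0,0],[-36,-24,0,0,0,0],[-36,-24,0,0,0,0],[-36,-24,0,0,0,0],[-36,-24,0,0,0,0],[-36,-24,0,0,0,0],[-36,-24,0,0,0,0]]'; python3 -m jog '[[0,0,0,0,0,0],[0,0,0,0,0,0]]'
python3 - <<'E'
from h import *
c=cam('wrist'); save('wrist','w1.png'); np.save('c1T.npy',c[2])
for t in ['charger','jaw','pan_left_floor','charger_end']:
    for r in bot.outline_of(t,'wrist')[:2]:
        m=r['mask']; rc=cv2.minAreaRect(np.argwhere(m)[:,::-1].astype(np.float32))
        for z in [23,80,116]: print(t,z,round(r['p'],2),m.sum(),np.round(toz(c,cv2.boxPoints(rc),z)[:,:2],1).tolist())
bot.capture('top'); c=cam('top')
for t in ['pan_left_floor','pan_right_floor','cell_a','beam']:
    for r in bot.outline_of(t,'top')[:3]:
        m=r['mask']; rc=cv2.minAreaRect(np.argwhere(m)[:,::-1].astype(np.float32))
        z=116 if 'pan' in t else 30
        print(t,z,round(r['p'],2),m.sum(),np.round(toz(c,cv2.boxPoints(rc),z)[:,:2],1).tolist(),np.round(toz(c,[rc[0]],z),1))
E
```

```text
time: 2.1
tool_pos: [481.6, 303.7, 226.8]
tcp_rot: [3.141, 0.0, -3.141]
contact_force: [1.1, 0.0, 0.1]
grip_width: 91.7
finger_force: 0.0
time: 2.3
tool_pos: [480.6, 304.2, 226.3]
tcp_rot: [3.142, -0.001, 3.14]
contact_force: [0.4, 0.4, 0.5]
grip_width: 91.8
finger_force: 0.0
charger 23 0.7 16737 [[409.2, 290.3], [409.2, 370.7], [606.8, 380.6], [606.2, 287.6]]
charger 80 0.7 16737 [[408.5, 292.3], [408.5, 360.1], [575.0, 368.4], [574.5, 290.1]]
charger 116 0.7 16737 [[408.1, 293.7], [408.1, 353.4], [554.9, 360.8], [554.4, 291.7]]
jaw 23 0.88 967 [[466.7, 314.0], [466.8, 353.4], [490.9, 354.2], [490.8, 314.1]]
jaw 80 0.88 967 [[457.0, 312.3], [457.0, 345.6], [477.4, 346.2], [477.3, 312.4]]
jaw 116 0.88 967 [[450.8, 311.3], [450.9, 340.6], [468.8, 341.2], [468.7, 311.3]]
charger_end 23 0.65 16824 [[409.2, 289.4], [409.2, 371.6], [608.0, 381.7], [607.4, 286.6]]
charger_end 80 0.65 16824 [[408.5, 291.6], [408.5, 360.9], [576.0, 369.4], [575.5, 289.2]]
charger_end 116 0.65 16824 [[408.1, 293.0], [408.1, 354.1], [555.7, 361.6], [555.3, 290.9]]
pan_left_floor 116 0.75 931 [[561.7, 145.9], [645.1, 137.3], [640.5, 100.2], [557.2, 109.2]] [[600.9 123.2 116. ]]
pan_right_floor 116 0.95 856 [[539.7, -73.4], [621.7, -80.6], [618.9, -115.9], [537.0, -108.3]] [[579.1 -94.5 116. ]]
cell_a 30 0.96 590 [[524.1, -356.8], [526.0, -394.1], [465.5, -394.3], [463.7, -357.2]] [[ 494.7 -375.6   30. ]]
cell_a 30 0.82 565 [[519.2, -272.9], [522.1, -309.1], [460.9, -311.9], [458.0, -275.9]] [[ 489.9 -292.5   30. ]]
beam 30 0.22 529 [[517.6, -273.1], [520.5, -306.9], [461.2, -309.8], [458.3, -276.3]] [[ 489.3 -291.5   30. ]]
```

View pics/w1.png

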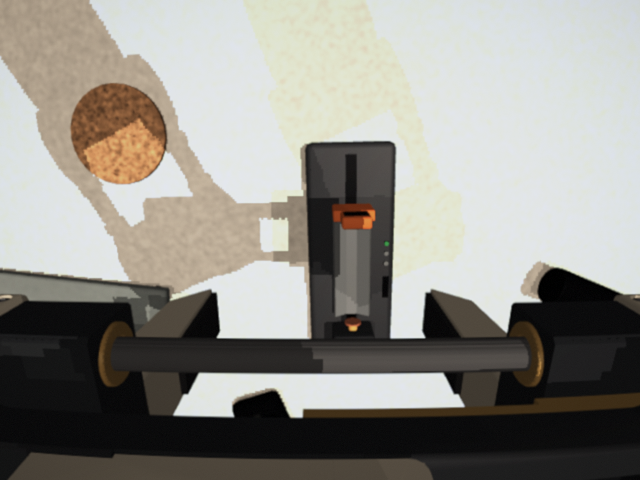

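```bash
python3 -m jog '[[0,-50,0,0,0,-0.05],[0,-50,0,0,0,0],[0,-50,0,0,0,0],[0,-50,0,0,0,0],[0,-50,0,0,0,0],[0,-50,0,0,0,0],[0,-50,0,0,0,0],[0,-50,0,0,0,0],[0,-50,0,0,0,0],[0,-50,0,0,0,0],[0,-50,0,0,0,0],[0,-40,0,0,0,0]]' 58; python3 -m jog '[[-30,0,80,0,0,0],[0,0,0,0,0,0],[0,0,0,0,0,0]]'
python3 - <<'E'
from h import *
c=cam('wrist'); save('wrist','w2.png')
for r in bot.outline_of('cell_a','wrist')[:3]:
        m=r['mask']; rc=cv2.minAreaRect(np.argwhere(m)[:,::-1].astype(np.float32))
        z=26.5; print(z,round(r['p'],2),m.sum(),np.round(toz(c,cv2.boxPoints(rc),z)[:,:2],1).tolist(),np.round(toz(c,[rc[0]],z),1))
E
```

```text
time: 4.0
tool_pos: [507.1, -287.2, 226.7]
tcp_rot: [-3.141, 0.0, -3.093]
contact_force: [0.1, -0.2, -0.2]
grip_width: 53.4
finger_force: 0.0
time: 4.3
tool_pos: [524.4, -283.0, 179.3]
tcp_rot: [3.14, -0.002, -3.091]
contact_force: [0.1, 0.0, -0.1]
grip_width: 53.2
finger_force: 0.0
26.5 0.88 3276 [[458.4, -312.7], [455.4, -280.0], [519.7, -273.5], [523.0, -308.0]] [[ 488.3 -293.6   26.5]]
26.5 0.83 3196 [[464.3, -396.7], [460.2, -362.6], [522.6, -357.8], [527.4, -393.6]] [[ 492.9 -377.6   26.5]]
```

View pics/w2.png

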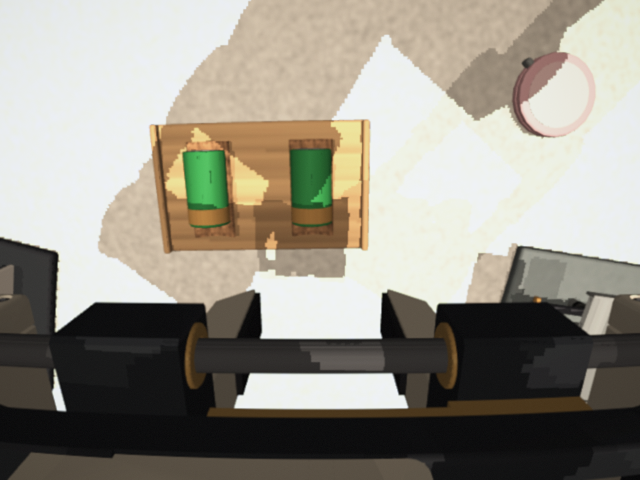

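```bash
python3 -m jog '[[9,-2.2,32,0,0,0],[9,-2.2,32,0,0,0],[9,-2.2,32,0,0,0],[9,-2.2,32,0,0,0],[0,0,0,0,0,0],[0,0,16,0,0,0],[0,0,15,0,0,0],[0,0,0,0,0,0],[0,0,0,0,0,0]]' 58
```

```text
time: 5.3
tool_pos: [490.8, -294.6, 23.2]
tcp_rot: [-3.14, 0.002, -3.091]
contact_force: [0.7, 0.4, 1.5]
grip_width: 53.2
finger_force: 0.0
```

```bash
python3 -m jog '[[2,1,2.5,0,0,0],[0,0,0,0,0,0]]' 58;  python3 -m jog '[[0,0,0,0,0,0],[0,0,0,0,0,0],[0,0,0,0,0,0],[0,0,0,0,0,0],[0,0,0,0,0,0],[0,0,0,0,0,0]]' 20
```

```text
time: 5.5
tool_pos: [487.6, -293.3, 19.4]
tcp_rot: [-3.141, 0.001, -3.091]
contact_force: [-0.1, 0.0, -0.6]
grip_width: 53.0
finger_force: 0.0
time: 6.1
tool_pos: [487.4, -293.2, 18.5]
tcp_rot: [3.142, 0.0, -3.091]
contact_force: [-0.3, 0.2, 3.2]
grip_width: 32.3
finger_force: 30.0
```

```bash
python3 -m jog '[[0,0,-10,0,0,0],[0,0,-30,0,0,0],[0,0,-40,0,0,0],[0,0,-40,0,0,0],[0,0,-40,0,0,0],[0,0,-20,0,0,0.075],[0,0,0,0,0,0.075],[0,0,0,0,0,0],[0,0,0,0,0,0]]' 20; python3 -m jog '[[-5,20,0,0,0,0],[-5.5,37,0,0,0,0],[-6,37,0,0,0,0],[-6,37,0,0,0,0],[-6,37,0,0,0,0],[-6,37,0,0,0,0],[-6,37,0,0,0,0],[-6,37,0,0,0,0],[-6,37,0,0,0,0],[-6,37,0,0,0,0],[-6,37,0,0,0,0],[-5,36,0,0,0,0]]' 20; python3 -m jog '[[0,0,0,0,0,0],[0,0,0,0,0,0],[0,0,0,0,0,0]]' 20
```

```text
time: 7.0
tool_pos: [487.0, -293.1, 198.2]
tcp_rot: [3.141, -0.001, 3.044]
contact_force: [-0.8, 0.0, -0.6]
grip_width: 32.4
finger_force: 30.0
time: 8.2
tool_pos: [598.8, 125.2, 197.5]
tcp_rot: [-3.141, -0.002, 3.044]
contact_force: [-0.4, -0.5, -1.1]
grip_width: 32.7
finger_force: 30.0
time: 8.5
tool_pos: [598.6, 122.8, 197.8]
tcp_rot: [-3.141, -0.001, 3.042]
contact_force: [-0.0, -0.6, -1.3]
grip_width: 32.4
finger_force: 30.0
```

Run:
```python
from h import *
c=cam('wrist'); im=save('wrist','w3.png')
for t in ['pan_left_floor','cell_a','balance']:
  for r in bot.outline_of(t,'wrist')[:2]:
    m=r['mask']; rc=cv2.minAreaRect(np.argwhere(m)[:,::-1].astype(np.float32))
    z={'p':115,'c':206,'b':5}[t[0]]; print(t,round(r['p'],2),m.sum(),np.round(cv2.boxPoints(rc)).tolist(),np.round(toz(c,cv2.boxPoints(rc),z)[:,:2],1).tolist())
P=lambda x,y,z:[600.9+.995*x+.1*y,123.2-.1*x+.995*y,z]
pts=[P(x,y,116) for x,y in[(-40,-17),(-40,17),(40,17),(40,-17)]]
q=proj(c,pts); print(q); cv2.polylines(im:=im[:,:,::-1].copy(),[q.astype(np.int32)],True,(0,0,255),1)
cv2.imwrite('pics/w3.png',im)
```

```text
pan_left_floor 0.98 2917 [[295.0, 194.0], [352.0, 194.0], [352.0, 249.0], [295.0, 249.0]] [[556.3, 110.0], [559.9, 145.3], [595.4, 142.4], [591.7, 105.8]]
cell_a 0.91 8831 [[280.0, 245.0], [360.0, 245.0], [360.0, 403.0], [280.0, 403.0]] [[563.6, 108.9], [566.8, 140.9], [642.5, 135.6], [638.8, 98.9]]
balance 0.76 29259 [[-18.0, 192.0], [340.0, 130.0], [362.0, 257.0], [4.0, 318.0]] [[534.8, -201.6], [519.6, 146.6], [636.8, 157.2], [668.3, -223.6]]
balance 0.49 1747 [[537.0, 45.0], [625.0, 17.0], [632.0, 39.0], [545.0, 67.0]] [[463.0, 321.6], [442.2, 403.9], [461.2, 411.4], [481.7, 328.2]]
[[295.93578217 199.08480514]
 [350.6642765  199.07080766]
 [348.14850755 316.35330975]
 [298.11137833 316.37263473]]
```

View pics/w3.png

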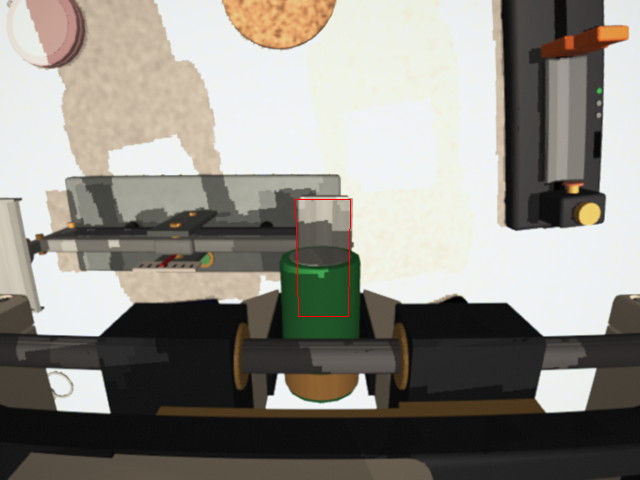

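```bash
python3 -m jog '[[0,0,25,0,0,0],[0,0,30,0,0,0],[0,0,12,0,0,0],[0,0,6,0,0,0],[0,0,4,0,0,0],[0,0,4,0,0,0],[0,0,4,0,0,0],[0,0,3,0,0,0],[0,0,0,0,0,0],[0,0,0,0,0,0]]' 20; python3 -m jog '[[0,0,2,0,0,0],[0,0,0,0,0,0],[0,0,0,0,0,0]]' 20
```

```text
time: 9.7
tool_pos: [599.0, 123.7, 110.5]
tcp_rot: [3.142, 0.0, 3.042]
contact_force: [0.7, -0.5, -0.4]
grip_width: 32.5
finger_force: 30.0
time: 10.0
tool_pos: [598.9, 123.7, 108.4]
tcp_rot: [3.142, -0.0, 3.042]
contact_force: [-0.8, 0.5, -1.3]
grip_width: 32.4
finger_force: 30.0
```

```bash
python3 -m jog '[[0,0,2,0,0,0],[0,0,0,0,0,0],[0,0,0,0,0,0]]' 20; python3 -m jog '[[0,0,0,0,0,0],[0,0,0,0,0,0],[0,0,0,0,0,0],[0,0,0,0,0,0],[0,0,0,0,0,0]]' 58;  python3 -m jog '[[0,0,-15,0,0,0],[0,0,-40,0,0,0],[0,0,-40,0,0,0],[0,0,0,0,0,0],[0,0,0,0,0,0]]' 58
python3 - <<'E'
from h import *
bot.capture('top'); c=cam('top'); save('wrist','w4.png'); cw=cam('wrist')
for n,c in [('top',c),('wrist',cw)]:
 for r in bot.outline_of('cell_a',n)[:3]:
    m=r['mask']; rc=cv2.minAreaRect(np.argwhere(m)[:,::-1].astype(np.float32))
    print(n,round(r['p'],2),m.sum(),np.round(toz(c,cv2.boxPoints(rc),115)[:,:2],1).tolist(),np.round(toz(c,[rc[0]],115),1))
E
```

```text
time: 10.3
tool_pos: [598.9, 123.7, 106.3]
tcp_rot: [3.142, -0.0, 3.042]
contact_force: [-0.4, -0.1, -1.6]
grip_width: 32.6
finger_force: 30.0
time: 10.8
tool_pos: [599.0, 123.7, 106.5]
tcp_rot: [3.141, 0.0, 3.042]
contact_force: [0.3, -0.2, -0.3]
grip_width: 53.2
finger_force: 0.0
time: 11.3
tool_pos: [599.3, 123.7, 202.4]
tcp_rot: [3.141, 0.002, 3.042]
contact_force: [0.3, 0.2, 0.4]
grip_width: 53.2
finger_force: 0.0
top 0.82 552 [[522.2, -326.7], [521.7, -360.3], [467.3, -357.0], [467.7, -323.7]] [[ 494.6 -341.9  115. ]]
```

View pics/w4.png

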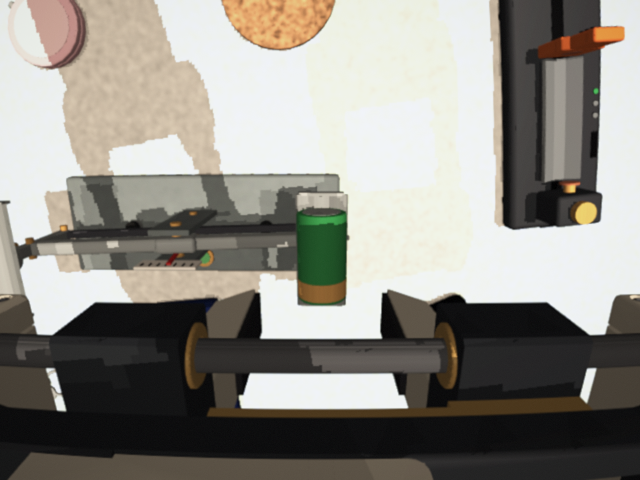

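```bash
python3 -m jog '[[5,-46,0,0,0,0],[5,-46,0,0,0,0],[5,-46,0,0,0,0],[5,-46,0,0,0,0],[5,-46,0,0,0,0],[5,-46,0,0,0,0],[5,-46,0,0,0,0],[5,-46,0,0,0,0],[5,-46,0,0,0,0],[5,-46,0,0,0,0],[5,-46,0,0,0,0],[0,0,0,0,0,-0.15]]' 58; python3 -m jog '[[0,0,40,0,0,0],[0,0,40,0,0,0],[0,0,40,0,0,0],[0,0,0,0,0,0],[0,0,0,0,0,0]]' 58
```

```text
time: 12.7
tool_pos: [491.4, -379.7, 199.5]
tcp_rot: [-3.141, -0.002, -3.095]
contact_force: [0.1, 0.9, -0.3]
grip_width: 53.4
finger_force: 0.0
time: 13.2
tool_pos: [493.7, -374.2, 81.0]
tcp_rot: [3.14, -0.001, -3.091]
contact_force: [0.3, 0.1, 1.3]
grip_width: 53.4
finger_force: 0.0
```

```bash
python3 -m jog '[[0,-3,25,0,0,0],[0,0,20,0,0,0],[0,0,11,0,0,0],[0,0,0,0,0,0],[0,0,4,0,0,0],[0,0,0,0,0,0],[0,0,0,0,0,0]]' 58
```

```text
time: 13.9
tool_pos: [494.4, -377.7, 22.4]
tcp_rot: [-3.141, 0.001, -3.091]
contact_force: [0.5, 0.0, 0.1]
grip_width: 53.7
finger_force: 0.0
```

```bash
python3 -m jog '[[0,0,3,0,0,0],[0,0,0,0,0,0],[0,0,0,0,0,0]]' 58; python3 -m jog '[[0,0,0,0,0,0],[0,0,0,0,0,0],[0,0,0,0,0,0],[0,0,0,0,0,0],[0,0,0,0,0,0]]' 20; python3 -m jog '[[0,0,-10,0,0,0],[0,0,-30,0,0,0],[0,0,-40,0,0,0],[0,0,-40,0,0,0],[0,0,-40,0,0,0],[0,0,-30,0,0,0.075],[0,0,0,0,0,0.075],[0,0,0,0,0,0],[0,0,0,0,0,0]]' 20
```

```text
time: 14.2
tool_pos: [493.9, -377.3, 18.4]
tcp_rot: [3.141, -0.0, -3.091]
contact_force: [-0.2, -0.6, -0.1]
grip_width: 53.1
finger_force: 0.0
time: 14.7
tool_pos: [494.0, -377.0, 18.4]
tcp_rot: [3.141, -0.0, -3.091]
contact_force: [0.2, 2.3, 1.4]
grip_width: 32.3
finger_force: 30.0
time: 15.6
tool_pos: [493.6, -377.1, 207.9]
tcp_rot: [3.141, -0.001, 3.044]
contact_force: [0.9, -0.4, -2.1]
grip_width: 32.2
finger_force: 30.0
```

```bash
python3 -m jog '[[-6,22,0,0,0,0],[-6,35,0,0,0,0],[-6.2,35,0,0,0,0],[-6.2,35,0,0,0,0],[-6.2,35,0,0,0,0],[-6.2,35,0,0,0,0],[-6.2,35,0,0,0,0],[-6.2,35,0,0,0,0],[-6.2,23,0,0,0,0],[0,0,0,0,0,0],[0,0,0,0,0,0],[0,0,0,0,0,0]]' 20;python3 - <<'E'
from h import *
c=cam('wrist'); im=save('wrist','w5.png')
P=lambda x,y,z:[577+.995*x+.1*y,-94.5-.1*x+.995*y,z]
q=proj(c,[P(x,y,130) for x,y in[(-40,-17),(-40,17),(40,17),(40,-17)]]); print(q[:2])
for r in bot.outline_of('pan_right_floor','wrist')[:2]:
    m=r['mask']; rc=cv2.minAreaRect(np.argwhere(m)[:,::-1].astype(np.float32)); print(r['p'],m.sum(),cv2.boxPoints(rc).tolist())
for r in bot.outline_of('cell_a','wrist')[:2]:
    m=r['mask']; rc=cv2.minAreaRect(np.argwhere(m)[:,::-1].astype(np.float32)); print('cell',r['p'],m.sum(),np.round(cv2.boxPoints(rc)).tolist())
E
```

```text
time: 16.8
tool_pos: [577.5, -95.2, 207.9]
tcp_rot: [-3.141, -0.001, 3.042]
contact_force: [-0.5, 0.3, -1.2]
grip_width: 32.2
finger_force: 30.0
[[295.39555723 195.43050192]
 [351.18270695 195.39523323]]
0.74 2830 [[295.9999694824219, 194.0], [351.9999694824219, 194.0], [351.9999694824219, 246.0], [295.9999694824219, 246.0]]
cell 0.76 9009 [[279.0, 242.0], [360.0, 242.0], [360.0, 400.0], [279.0, 400.0]]
cell 0.7 3417 [[595.0, 206.0], [639.0, 206.0], [639.0, 295.0], [595.0, 295.0]]
```

```bash
python3 -m jog '[[0,0,25,0,0,0],[0,0,30,0,0,0],[0,0,10,0,0,0],[0,0,5,0,0,0],[0,0,0,0,0,0],[0,0,3,0,0,0],[0,0,0,0,0,0],[0,0,0,0,0,0]]' 20; python3 -m jog '[[0,0,2,0,0,0],[0,0,0,0,0,0],[0,0,0,0,0,0]]' 20
```

```text
time: 17.75
tool_pos: [578.4, -94.4, 136.1]
tcp_rot: [-3.141, 0.001, 3.042]
contact_force: [0.5, 0.4, -0.4]
grip_width: 32.5
finger_force: 30.0
time: 18.05
tool_pos: [578.0, -94.2, 133.4]
tcp_rot: [3.141, -0.0, 3.042]
contact_force: [-0.2, -0.1, -2.1]
grip_width: 32.8
finger_force: 30.0
```

```bash
python3 -m jog '[[0,0,2,0,0,0],[0,0,2,0,0,0],[0,0,0,0,0,0],[0,0,0,0,0,0]]' 20; python3 -m jog '[[0,0,0,0,0,0],[0,0,0,0,0,0],[0,0,0,0,0,0],[0,0,0,0,0,0],[0,0,0,0,0,0],[0,0,0,0,0,0]]' 58; python3 -m jog '[[0,0,-15,0,0,0],[0,0,-40,0,0,0],[0,0,-40,0,0,0],[0,0,0,0,0,0],[0,0,0,0,0,0],[0,0,0,0,0,0],[0,0,0,0,0,0],[0,0,0,0,0,0]]' 58
python3 - <<'E'
from h import *
im=save('side','s2.png'); cv2.imwrite('pics/s2c.png',cv2.resize(im[180:320,210:400,::-1],None,fx=4,fy=4,interpolation=cv2.INTER_CUBIC))
E
```

```text
time: 18.45
tool_pos: [578.0, -94.2, 129.4]
tcp_rot: [3.141, -0.0, 3.042]
contact_force: [-0.2, 0.6, -1.3]
grip_width: 32.3
finger_force: 30.0
time: 19.05
tool_pos: [578.0, -94.3, 129.4]
tcp_rot: [3.142, 0.0, 3.042]
contact_force: [0.7, 1.0, -0.4]
grip_width: 53.0
finger_force: 0.0
time: 19.85
tool_pos: [577.6, -94.2, 223.2]
tcp_rot: [3.141, -0.002, 3.042]
contact_force: [0.0, 0.2, 0.4]
grip_width: 53.2
finger_force: 0.0
```

View pics/s2c.png

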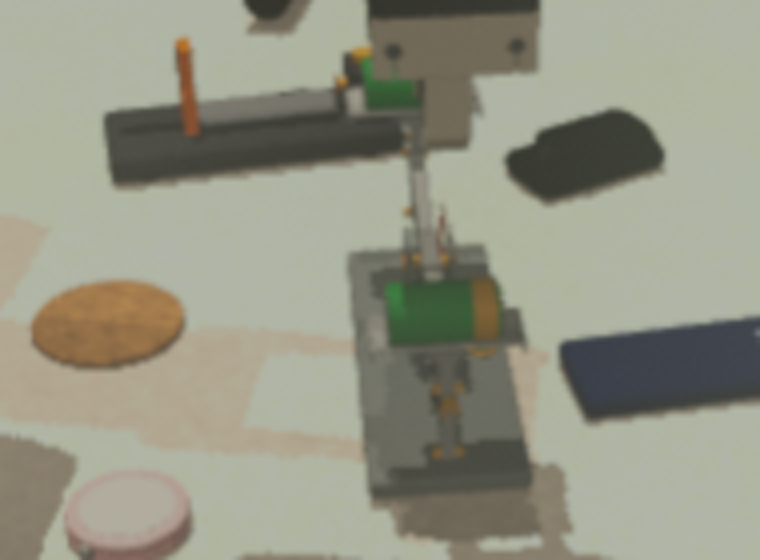

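Run:
```python
from h import *
c=cam('side')
for nm,x,y in [('R',577.5,-94.5),('L',598.5,123.3)]:
    print(nm,[(z,np.round(proj(c,[[x,y,z]])[0],1).tolist()) for z in (112.5,126.5,140.5)])
for t in ['cell_a','pan_left_floor']:
  for r in bot.outline_of(t,'side')[:3]:
    m=r['mask']; rc=cv2.minAreaRect(np.argwhere(m)[:,::-1].astype(np.float32)); print(t,round(r['p'],2),m.sum(),np.round(rc[0],1),np.round(rc[1],1))
bot.capture('wrist'); c=cam('wrist')
for nm,x,y in [('R',577.5,-94.5),('L',598.5,123.3)]:
    print(nm,[(z,np.round(proj(c,[[x-30,y+3,z],[x+30,y-3,z]]),1).tolist()) for z in (112.5,140.5)])
for r in bot.outline_of('cell_a','wrist')[:3]:
    m=r['mask']; rc=cv2.minAreaRect(np.argwhere(m)[:,::-1].astype(np.float32)); print(round(r['p'],2),m.sum(),np.round(cv2.boxPoints(rc)).tolist())
```

```text
R [(112.5, [320.9, 257.5]), (126.5, [320.8, 251.8]), (140.5, [320.7, 246.0])]
L [(112.5, [312.7, 210.4]), (126.5, [312.5, 205.3]), (140.5, [312.4, 200.2])]
cell_a 0.63 458 [320.4 257.5] [16.1 29.4]
cell_a 0.63 80 [306.5 203.5] [ 7. 11.]
pan_left_floor 0.43 93 [312.6 208.8] [14.5 33.1]
R [(112.5, [[321.6, 202.5], [321.7, 283.2]]), (140.5, [[321.7, 209.9], [321.8, 298.3]])]
L [(112.5, [[618.2, 203.5], [602.8, 280.3]]), (140.5, [[646.8, 210.9], [628.4, 294.1]])]
0.9 3964 [[299.0, 200.0], [345.0, 200.0], [345.0, 289.0], [299.0, 289.0]]
0.88 2401 [[604.0, 210.0], [639.0, 210.0], [639.0, 296.0], [604.0, 296.0]]
```

```bash
python3 -m jog '[[0,0,35,0,0,0],[0,0,35,0,0,0],[0,0,25,0,0,0],[0,0,12,0,0,0],[0,0,6,0,0,0],[0,0,0,0,0,0],[0,0,0,0,0,0]]' 58
```

```text
time: 20.8
tool_pos: [578.8, -94.5, 112.7]
tcp_rot: [-3.141, 0.002, 3.042]
contact_force: [0.3, -0.4, 0.8]
grip_width: 53.4
finger_force: 0.0
```

```bash
python3 -m jog '[[0,0,2,0,0,0],[0,0,0,0,0,0],[0,0,0,0,0,0]]' 58
```

```text
time: 21.1
tool_pos: [578.2, -94.3, 109.9]
tcp_rot: [-3.142, 0.001, 3.042]
contact_force: [0.0, 0.0, 0.7]
grip_width: 53.0
finger_force: 0.0
```

```bash
python3 -m jog '[[0,0,3.5,0,0,0],[0,0,0,0,0,0],[0,0,0,0,0,0]]' 58; python3 -m jog '[[0,0,0,0,0,0],[0,0,0,0,0,0],[0,0,0,0,0,0],[0,0,0,0,0,0],[0,0,0,0,0,0]]' 20; python3 -m jog '[[0,0,-3,0,0,0],[0,0,-3,0,0,0],[0,0,-3,0,0,0],[0,0,-3,0,0,0],[0,0,-3,0,0,0],[0,0,-5,0,0,0],[0,0,-10,0,0,0],[0,0,-20,0,0,0],[0,0,-30,0,0,0],[0,0,-20,0,0,0],[0,0,0,0,0,0],[0,0,0,0,0,0]]' 20
```

```text
time: 21.4
tool_pos: [577.9, -94.2, 105.8]
tcp_rot: [3.141, -0.0, 3.042]
contact_force: [0.4, 0.5, -0.1]
grip_width: 53.1
finger_force: 0.0
time: 21.9
tool_pos: [578.1, -94.0, 106.1]
tcp_rot: [3.141, 0.0, 3.042]
contact_force: [0.2, 1.8, 1.4]
grip_width: 32.2
finger_force: 30.0
time: 23.1
tool_pos: [577.8, -94.2, 205.8]
tcp_rot: [3.142, 0.0, 3.042]
contact_force: [0.8, 0.2, -1.5]
grip_width: 32.5
finger_force: 30.0
```

```bash
python3 -m jog '[[3,20,0,0,0,0],[3,34,0,0,0,0],[3,34,0,0,0,0],[3,34,0,0,0,0],[3,34,0,0,0,0],[3,34,0,0,0,0],[3,34,0,0,0,0],[3,34,0,0,0,0],[3,34,0,0,0,0],[3,34,0,0,0,-0.05],[3,20,0,0,0,-0.05],[0,0,-5,0,0,0]]' 20; python3 -m jog '[[0,0,0,0,0,0],[0,0,0,0,0,0],[0,0,0,0,0,0]]' 20
python3 - <<'E'
from h import *
c=cam('wrist'); im=save('wrist','w6.png'); print(c[2])
import pickle; pickle.dump(c,open('c6.pkl','wb'))
for t in ['charger','jaw']:
  for r in bot.outline_of(t,'wrist')[:1]:
    m=r['mask']; ap=cv2.approxPolyDP(max(cv2.findContours(m.astype(np.uint8),0,2)[0],key=len),3,True)[:,0]
    print(t,r['p'],m.sum()); 
    for p,w in zip(ap,toz(c,ap,23)): print(p,np.round(w[:2],1))
cv2.imwrite('pics/w6c.png',cv2.resize(im[60:330,320:640,::-1],None,fx=2.2,fy=2.2,interpolation=cv2.INTER_CUBIC))
E
```

```text
time: 24.3
tool_pos: [576.8, 255.7, 208.1]
tcp_rot: [-3.141, -0.005, -3.137]
contact_force: [-0.6, -0.7, -2.6]
grip_width: 32.1
finger_force: 30.0
time: 24.6
tool_pos: [578.7, 252.0, 210.6]
tcp_rot: [-3.141, -0.001, 3.14]
contact_force: [0.3, -0.1, -1.7]
grip_width: 32.3
finger_force: 30.0
[[ 2.70794421e-03  9.60108846e-01  2.79613432e-01  5.02906055e+02]
 [ 9.99996290e-01 -2.51777124e-03 -1.03929101e-03  2.51237958e+02]
 [-2.93829834e-04  2.79615209e-01 -9.60112102e-01  3.68816709e+02]
 [ 0.00000000e+00  0.00000000e+00  0.00000000e+00  1.00000000e+00]]
charger 0.71 23332
[375  22] [412.  295.6]
[365  33] [420.5 287.6]
[364 257] [612.1 291.3]
[371 265] [620.  298.1]
[434 268] [623.3 358.1]
[449 262] [617.4 372. ]
[453 254] [609.5 375.1]
[465  28] [415.  370.2]
[459  22] [410.5 364.9]
jaw 0.77 1081
[454  84] [459.5 363.7]
[420  82] [458.4 334.6]
[398  91] [465.9 316.3]
[396 102] [474.8 315. ]
[441 102] [474.3 353.5]
[453  94] [467.6 363.4]
```

View pics/w6c.png

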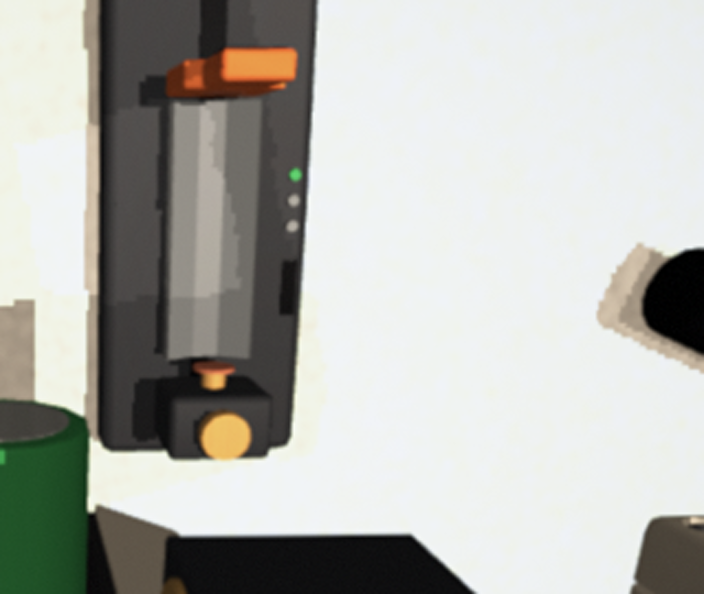

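Run:
```python
from h import *
import pickle; c=pickle.load(open('c6.pkl','rb'))
f=lambda n,u,v,z: print(n,np.round(toz(c,[[320+u/2.2,60+v/2.2]],z)[0,:2],1))
f('disc L',194,368,42.5);f('disc R',235,368,42.5);f('disc face top',214,364,50.5);f('disc low face',214,376,34.5)
f('tab back L',223,50,86.5);f('tab back R',296,48,86.5);f('tab front L',222,80,86.5);f('tab front R',297,78,86.5)
f('jaw front bot L',167,96,26);f('jaw front top R',285,88,58)
f('bay end L',168,358,36);f('bay end R',250,355,36);f('bay st L',174,102,36);f('bay st R',262,98,36)
f('block top front L',170,380,60);f('block top front R',262,380,60)
ch=lambda x,y,z:[515.8+x-.022*y,332+.022*x+y,z]
for n,p in [('-x end',(-106,0,23)),('+x end',(106,0,23)),('bay0',(0,0,26))]: print(n,(proj(c,[ch(*p)])[0]-[320,60])*2.2)
```

```text
disc L [579.2 326.6]
disc R [579.2 342.9]
disc face top [575.7 332.4]
disc low face [584.4 336.8]
tab back L [467.1 320.3]
tab back R [466.  343.4]
tab front L [476.  320.4]
tab front R [475.  344.3]
jaw front bot L [476.4 314.4]
jaw front top R [475.6 349.7]
bay end L [576.6 317.4]
bay end R [575.4 350.4]
bay st L [479.3 315.2]
bay st R [477.4 348.2]
block top front L [579.7 313.8]
block top front R [579.7 348.5]
-x end [212.67223737 -88.29612456]
+x end [196.22200464 454.5949873 ]
bay0 [207.42034187 201.31124068]
```

```bash
python3 -m jog '[[0,0,0,0,0,-0.025],[10,16,0,0,0,0],[12,25,0,0,0,0],[12,25,0,0,0,0],[8,16,0,0,0,0],[0,0,25,0,0,0],[0,0,40,0,0,0],[0,0,40,0,0,0],[0,0,25,0,0,0],[0,0,0,0,0,0],[0,0,0,0,0,0]]' 20
```

```text
time: 25.85
tool_pos: [534.8, 334.6, 81.6]
tcp_rot: [3.141, 0.0, -3.116]
contact_force: [1.3, 0.5, -0.1]
grip_width: 32.2
finger_force: 30.0
```

```bash
python3 -m jog '[[0,-1.2,15,0,0,0],[0,0,15,0,0,0],[0,0,6,0,0,0],[0,0,3,0,0,0],[0,0,0,0,0,0],[0,0,0,0,0,0]]' 20; python3 -m jog '[[0,0,2,0,0,0],[0,0,0,0,0,0],[0,0,0,0,0,0]]' 20
```

```text
time: 26.45
tool_pos: [535.2, 333.3, 43.1]
tcp_rot: [3.141, 0.002, -3.116]
contact_force: [0.0, 0.3, -2.0]
grip_width: 32.4
finger_force: 30.0
time: 26.75
tool_pos: [534.7, 332.9, 40.1]
tcp_rot: [3.141, 0.0, -3.116]
contact_force: [0.1, -0.1, -1.4]
grip_width: 32.2
finger_force: 30.0
```

```bash
python3 -m jog '[[0,0,2,0,0,0],[0,0,0,0,0,0],[0,0,0,0,0,0]]' 20; python3 -m jog '[[0,0,1.5,0,0,0],[0,0,0,0,0,0],[0,0,0,0,0,0]]' 20
```

```text
time: 27.05
tool_pos: [534.6, 332.9, 37.8]
tcp_rot: [-3.142, -0.0, -3.116]
contact_force: [-0.5, 0.8, -1.5]
grip_width: 32.4
finger_force: 30.0
time: 27.35
tool_pos: [534.7, 333.1, 36.5]
tcp_rot: [3.141, 0.0, -3.116]
contact_force: [0.4, 1.0, -1.6]
grip_width: 32.3
finger_force: 30.0
```

```bash
python3 -m jog '[[0,0,0.7,0,0,0],[0,0,0,0,0,0]]' 20; python3 -m jog '[[0,0,0,0,0,0],[0,0,0,0,0,0],[0,0,0,0,0,0],[0,0,0,0,0,0],[0,0,0,0,0,0]]' 58; python3 -m jog '[[0,0,-10,0,0,0],[0,0,-40,0,0,0],[0,0,-40,0,0,0],[0,0,-40,0,0,0],[0,0,-40,0,0,0],[0,0,0,0,0,0],[0,0,0,0,0,0],[0,0,0,0,0,0]]' 20;  python3 - <<'E'
from h import *
c=cam('wrist'); im=save('wrist','w7.png')
import pickle; pickle.dump(c,open('c7.pkl','wb'))
cv2.imwrite('pics/w7c.png',cv2.resize(im[60:330,200:520,::-1],None,fx=2.2,fy=2.2,interpolation=cv2.INTER_CUBIC))
bot.capture('top'); c=cam('top')
for r in bot.outline_of('cell_a','top')[:3]:
    m=r['mask']; rc=cv2.minAreaRect(np.argwhere(m)[:,::-1].astype(np.float32)); print(round(r['p'],2),m.sum(),np.round(toz(c,[rc[0]],115)[0],1),np.round(toz(c,[rc[0]],46)[0],1))
E
```

```text
time: 27.55
tool_pos: [534.8, 333.2, 36.3]
tcp_rot: [3.141, 0.001, -3.116]
contact_force: [-1.2, 0.9, 3.3]
grip_width: 32.2
finger_force: 30.0
time: 28.05
tool_pos: [534.6, 332.9, 35.6]
tcp_rot: [-3.142, -0.0, -3.116]
contact_force: [0.1, 0.5, 0.7]
grip_width: 53.1
finger_force: 0.0
time: 28.85
tool_pos: [533.9, 332.6, 204.8]
tcp_rot: [-3.141, -0.002, -3.116]
contact_force: [-0.4, -0.5, -0.3]
grip_width: 18.3
finger_force: 0.0
0.71 653 [601.3 122.4 115. ] [609.7 131.9  46. ]
0.42 46 [531.  295.5 115. ] [533.9 318.5  46. ]
```

View pics/w7c.png

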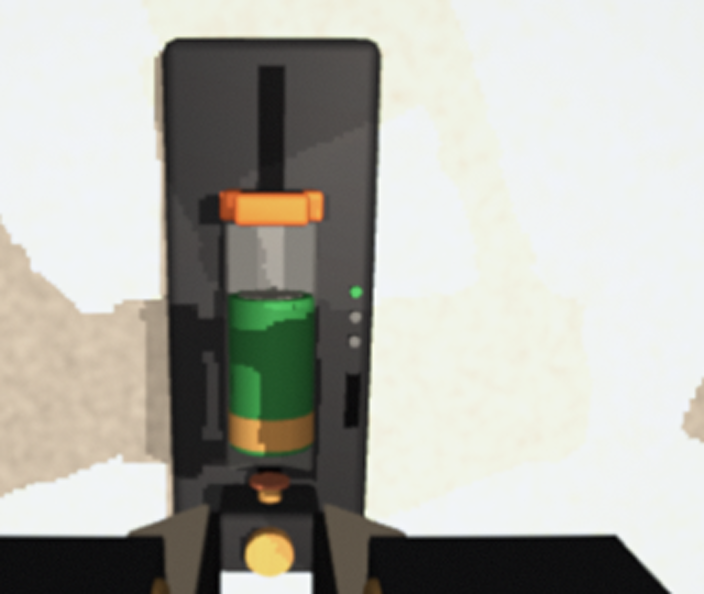

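Run:
```python
from h import *
import pickle; c=pickle.load(open('c7.pkl','rb'))
f=lambda n,u,v,z: print(n,np.round(toz(c,[[200+u/2.2,60+v/2.2]],z)[0,:2],1))
f('flat end top',271,296,58);f('brass end top',272,450,58)
f('disc top face',270,474,50.5)
f('tab back',271,192,86.5);f('tab front',272,225,86.5);f('tab front L',236,225,86.5);f('tab front R',308,225,86.5)
print(bot.get_obs()['tool_pos'])
```

```text
flat end top [502.7 332.8]
brass end top [560.6 334.6]
disc top face [573.  334.2]
tab back [465.6 331.6]
tab front [475.9 332.2]
tab front L [476.1 320.8]
tab front R [475.6 343.7]
[534.04549461 332.65757899 204.25683367]
```

```bash
python3 -m jog '[[30,0,0,0,0,0],[31,0.8,0,0,0,0],[31,0,0,0,0,0],[0,0,30,0,0,0],[0,0,40,0,0,0],[0,0,40,0,0,0],[0,0,25,0,0,0],[0,0,0,0,0,0],[0,0,0,0,0,0]]' 0; python3 -m jog '[[-2,0,0,0,0,0],[-2,0,0,0,0,0],[0,0,0,0,0,0]]' 0
```

```text
time: 29.9
tool_pos: [442.6, 331.4, 70.7]
tcp_rot: [-3.141, -0.001, -3.116]
contact_force: [0.8, 0.3, -0.0]
grip_width: 0.2
finger_force: 0.0
time: 30.2
tool_pos: [447.6, 331.9, 72.0]
tcp_rot: [3.14, 0.002, -3.117]
contact_force: [0.2, 0.3, 0.5]
grip_width: 0.8
finger_force: 0.0
```

```bash
python3 -m jog '[[-2,0,4,0,0,0],[-2,0,0,0,0,0],[-2,0,0,0,0,0],[-2,0,0,0,0,0],[-2,0,0,0,0,0],[0,0,0,0,0,0]]' 0; python3 -m jog '[[-2.5,0,0,0,0,0],[-2.5,0,0,0,0,0],[-2.5,0,0,0,0,0],[-2.5,0,0,0,0,0]]' 0; python3 -m jog '[[-2.5,0,0,0,0,0],[-2.5,0,0,0,0,0],[-2,0,0,0,0,0],[0,0,0,0,0,0]]' 0
```

```text
time: 30.8
tool_pos: [455.3, 331.7, 66.6]
tcp_rot: [-3.141, -0.003, -3.117]
contact_force: [-4.8, 0.5, 3.4]
grip_width: 0.5
finger_force: 2.5
time: 31.2
tool_pos: [464.1, 331.8, 66.6]
tcp_rot: [-3.141, -0.005, -3.116]
contact_force: [-8.6, 0.6, 5.3]
grip_width: 0.1
finger_force: 4.6
time: 31.6
tool_pos: [471.5, 332.0, 66.6]
tcp_rot: [-3.141, -0.005, -3.116]
contact_force: [-8.2, -0.9, 6.4]
grip_width: 0.7
finger_force: 3.9
```

```bash
python3 -m jog '[[-2,0,0,0,0,0],[-2,0,0,0,0,0],[-2,0,0,0,0,0],[-2,0,0,0,0,0],[0,0,0,0,0,0]]' 0; for i in 1 2 3 ; do python3 -m jog '[[-1,0,0,0,0,0],[-1,0,0,0,0,0],[0,0,0,0,0,0]]' 0|egrep 'pos|contact'; done
```

```text
time: 32.1
tool_pos: [479.4, 332.1, 66.5]
tcp_rot: [-3.141, -0.005, -3.116]
contact_force: [-7.9, -0.3, 5.0]
grip_width: 0.6
finger_force: 4.0
tool_pos: [481.2, 332.2, 66.5]
contact_force: [-8.9, -1.2, 5.1]
tool_pos: [483.2, 332.3, 66.6]
contact_force: [-8.5, -0.7, 5.7]
tool_pos: [485.0, 332.3, 66.5]
contact_force: [-9.7, -0.7, 5.6]
```

```bash
for i in 1 2 ; do python3 -m jog '[[-1,0,0,0,0,0],[-1,0,0,0,0,0],[0,0,0,0,0,0]]' 0|egrep 'pos|contact'; done; for i in 1 2 3 4; do python3 -m jog '[[-1,0,0,0,0,0],[0,0,0,0,0,0]]' 0|egrep 'pos|contact'; done
```

```text
tool_pos: [487.0, 332.3, 66.6]
contact_force: [-9.2, 0.0, 5.8]
tool_pos: [488.9, 332.4, 66.6]
contact_force: [-9.6, -0.1, 5.8]
tool_pos: [489.9, 332.4, 66.6]
contact_force: [-9.0, -1.1, 6.7]
tool_pos: [490.9, 332.4, 66.6]
contact_force: [-9.8, -0.6, 6.3]
tool_pos: [491.9, 332.4, 66.6]
contact_force: [-8.6, -0.9, 6.7]
tool_pos: [492.9, 332.5, 66.6]
contact_force: [-9.6, -0.8, 6.8]
```

```bash
for i in 1 2 3 4; do python3 -m jog '[[-0.7,0,0,0,0,0],[0,0,0,0,0,0]]' 0|egrep 'pos|contact'
python3 - <<'E'
from h import *
a=[]
for i in range(3):
    bot.capture('wrist'); a.append(bot.get_obs()['contact_force'][0])
print(round(np.mean(a),2))
E
done
```

```text
tool_pos: [493.6, 332.5, 66.6]
contact_force: [-9.4, -0.5, 6.1]
-9.47
tool_pos: [494.3, 332.5, 66.6]
contact_force: [-8.5, -1.1, 6.0]
-9.63
tool_pos: [495.0, 332.5, 66.6]
contact_force: [-9.0, -0.7, 6.1]
-9.56
tool_pos: [495.7, 332.5, 66.6]
contact_force: [-8.3, -1.7, 6.9]
-9.94
```

```bash
cat > f.py <<'E'
from h import *
a=[]
for i in range(4):
    bot.capture('wrist'); a.append(bot.get_obs()['contact_force'][0])
print(round(np.mean(a),2))
E
for i in 1 2 3 ; do python3 -m jog '[[-0.7,0,0,0,0,0],[0,0,0,0,0,0]]' 0|egrep 'pos'; python3 f.py; done
```

```text
tool_pos: [496.3, 332.5, 66.6]
-9.53
tool_pos: [496.6, 332.5, 66.6]
-11.23
tool_pos: [497.1, 332.5, 66.6]
-12.02
```

```bash
for i in 1 2 ; do python3 -m jog '[[-0.8,0,0,0,0,0],[0,0,0,0,0,0]]' 0|egrep 'pos|time'; python3 f.py; done
```

```text
time: 37.2
tool_pos: [497.6, 332.5, 66.6]
-13.12
time: 37.6
tool_pos: [498.2, 332.6, 66.6]
-13.52
```

```bash
python3 -m jog '[[1,0,0,0,0,0],[2,0,0,0,0,0],[4,0,0,0,0,0],[10,0,0,0,0,0],[10,0,0,0,0,0],[0,0,-30,0,0,0],[0,0,-40,0,0,0],[0,0,-40,0,0,0],[-30,0,-20,0,0,0],[-30,0,0,0,0,0],[0,0,0,0,0,0],[0,0,0,0,0,0]]' 0
python3 - <<'E'
from h import *
import os
c=cam('wrist'); a=save('wrist','w8.png'); b=save('side','s3.png')
A=cv2.resize(a[60:330,200:520],None,fx=1.6,fy=1.6); B=cv2.resize(b[170:330,220:360],(378,432),interpolation=cv2.INTER_CUBIC)
cv2.imwrite('pics/fin.png',np.hstack([A[:432,:420],B])[:,:,::-1])
E
```

```text
time: 39.0
tool_pos: [534.3, 333.5, 195.9]
tcp_rot: [-3.141, -0.002, -3.117]
contact_force: [0.6, 0.4, -0.6]
grip_width: 0.6
finger_force: 0.0
```

View pics/fin.png

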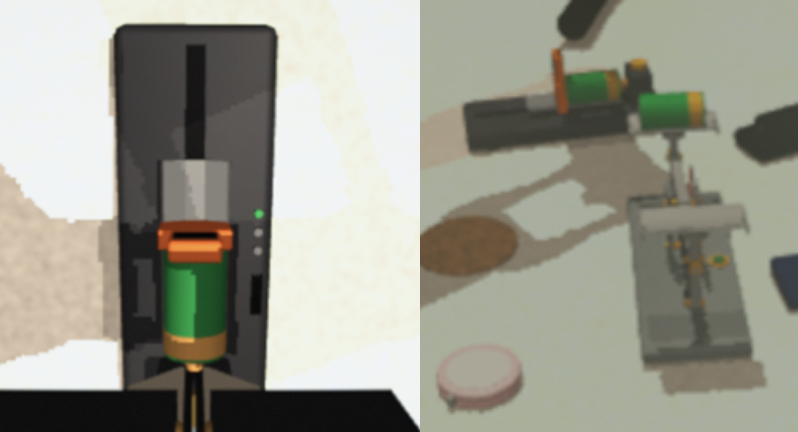

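The final picture shows the cell held between the jaw (195,240) and the contact (195,367). The lighter cell lies on the left pan (right half, 670,110), and the robot is clear of everything.

```bash
python3 -c "
from plant import bot
print(bot.close_job())"
```

```text
the job is handed in; nothing more can be done
None
```

The job is handed in: the heavier cell, which dropped on the right pan, is in the charger bay with its button against the contact at about 4 N of spring force (estimated from the wrist force), and the lighter cell is still on the left pan; the close call returned no verdict.

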